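# Satin-finish a silver strip with a felt block under a raking lamp

### The arm

A 6-joint arm with a two-finger parallel gripper is mounted at the origin on the work surface. World frame = base frame: x ahead of the robot, y to its left, z up, the work surface at z = 0. Lengths are in m, angles in rad, forces in N, time in s.
With the tool pointing down it reaches from about 0.35 to 0.775 m from the base axis. Payload 5.5 kg.
Tool frame: the origin (TCP) lies on the centre line of the jaws, within the pads' length; the fingertips stand 11 mm ahead of it and the grasp point (between the pads) lies 8 mm behind it; z points along the fingers, y is the line along which they close (so a half turn about z gives the same grasp; the last joint's range is limited). The gripper opens to 85 mm and grips with 20 to 120 N. Pads are 22 mm wide; open, the fingers measure 114 mm over their backs; the gripper's body (76 mm by 85 mm) begins 54 mm behind the grasp point. The pads swing forward as they close: fully open they stand 13 mm farther back than shut.
Start: joints at [-1.367, 0.313, 0.046, 1.304, 0, 1.431], TCP at [0.194, -0.541, 0.242] pointing down, gripper open.
Joint ranges: [-2.76, 2.76], [-0.86, 1.69], [-1.03, 1.26], [-2.2, 2.34], [-1.47, 1.5], [-3.14, 3.14]. Speed limits (rad/s): [2.57, 2.57, 3.14, 3.14, 3.14, 3.14].

### API

Orientations are given as a unit quaternion [w, x, y, z].
In Python, from workcell import env, viewer, order, models gives the robot as it stands.
- The arm moves only by the tool drive_tool, never from a script. Its argument "series" is a list that holds one entry, the list of rows, each a list of 6 numbers: the shift along the tool's x, y, z each as a share of 120 mm, from -1 to 1, then the turn, a rotation vector about the tool's x, y, z each as a share of 180 degrees, from -1 to 1. A call has 1 to 20 rows; each row shifts and turns the commanded pose from where the row before left it, along the tool's axes as they then stand; what a row does not reach is not made up. A row lasts 1/8 s, in which the tool goes at most 62.5 mm and 10.7 degrees, less where a joint would pass 70% of its speed; a pose out of reach is approached as far as the arm can. A call with a number of a shift or a turn outside -1 to 1 is refused whole. A call with a gripper value outside its range is refused whole. "jaw" is the opening, from -1 (shut) to 1 (fully open), set as the call begins (left out, the last holds). The fingers move at their own pace and stop on an object; "grip_force" is the grip in N (left out, the last holds). Time passes only in rows, so rows that do not move let the fingers close. It gives the time, the measured TCP pose, the force, the opening and the grip force at its end, in the units of the state.
- env.get_state(): the state, without advancing time (a new reading comes with each control period).
- viewer.read_camera(name): name is "side" or "top"; returns the picture (384x512x3 uint8, red, green, blue); there is no depth.
- viewer.camera_info(name): a dict with "intrinsics" (3x3 intrinsics, pixels), "R" (3x3) and "t" (3): a world point X has camera coordinates R X + t. Camera axes: x right, y down, z forward; pixel columns grow to the right and rows downward; lengths in m; the calibration is good to about 2 mm. A picture is of the moment at which its call begins. camera_info takes no time and is no camera call.
- order.hand_in(): hands the job in; it is judged then, once.
Trained networks look in the newest picture that a camera, given by its name, has taken for a name from the list of things; names that differ only in an ending like _2 or _b are one class to them, and where a whole thing is asked for, a point or a joint stands for the part that bears it (a point fixed in the world has none). Each returns a list of dicts, best first, with "score" (0 to 1); they miss things now and then, are a little off and sometimes report something else, mostly with a low value. They report only what shows in the picture. A call takes as long as a camera call. They do not tell look-alikes from the thing itself.
- models.silhouettes(label, camera): "region" (384x512 bool, what is visible of it) and "location" ([column, row] in pixels, amid what is visible of it).
The state is a dict: "clock": time; "joint_pos": joint angles; "qvel": joint speeds; "tau": joint torques, N m; "tcp_pos": TCP position; "orientation": TCP orientation; "wrist_force": force on the tool from outside, world axes, zero at the start; "ft_torque": the same for the moment, N m; "finger_gap": finger opening in m; "grip_force": force on a finger pad.
Only numpy, scipy, OpenCV 4.12 (cv2) and the standard library are available. Lean on these libraries where they do the work, as an engineer would, in place of code of your own. Each camera call takes 0.05 s, during which the arm holds its last target. There are 200 camera calls.

### The job

Raise the folded bench lamp's head to about 45 degrees, so that it rakes the work, then take the felt block from its tray and give the silver strip two slow strokes (3 to 5 cm/s) over its whole length, block lengthwise and centred on the strip, each from the free end to the end at the brass stop, pressing steadily with about 8 N. At the stop lift the block off and carry it back through the air for the second stroke. Then set it back in its tray, felt down, leaving the lamp as set, never banging the block on the silver or touching the silver with the gripper, and leaving everything else on the bench where it is.

Things in the scene. Friction and masses are not known exactly. Their poses are not given: they have to be found in the camera images.
- lamp: Black base, 117 x 180 x 18 mm, of a folding bench lamp, fixed to the bench. Origin: on the bench under its middle; z up; its -x side is the front. The hinge axis runs along the base's y, 62 mm behind the origin (x = +62 mm) and 28 mm up.
- lamp_head (a joint): Angle (rad) of the lamp's head, a flat grey panel 125 x 170 x 12 mm with ventilation slots on top, over the base: 0 folded flat, growing as its front edge rises; 0.785 is 45 degrees. The hinge is stiff: it stays where it is left, and takes about 3 to 4 N upward at the pull to raise.
- pull (a point): Middle of the finger pull on the head's front edge: a black round bar, 12 mm thick and 26 mm long, along the hinge direction (lamp's y), its flat ends free to be pinched from above. It lies 157 mm from the hinge axis, 22 mm ahead of the head's front edge, on a neck 12 mm wide; only the bench is below it. It turns with the head.
- strip: Bare flat silver strip, 190 x 40 x 4 mm, fixed on a dark wooden board (270 x 90 x 20 mm). Origin: middle of its underside, 20 mm above the bench; its level top is 24 mm above the bench. x runs along it towards the stop, a brass bar across the board at that end (1.5 mm lower than the strip's top); at the other, free end 60 mm of bare board with a round hanging hole stand out.
- felt_block: Wooden hand block with a firm grey felt sole. Origin: middle of the sole's underside, z up. Felt 70 (x) x 46 (y) x 10 mm high, then wood 74 x 50 mm up to 26 mm, then a grip rib 74 (x) x 22 (y) mm from 26 to 60 mm up. x is the long side; both ends are alike. 0.12 to 0.24 kg. The felt slides easily (friction on the silver about 0.2) and hardly yields.
- tray: Shallow bare-steel tray, 150 (x) x 110 (y) x 14 mm high, walls and floor 4 mm, fixed; the felt block lives in it. Origin: middle of its underside, on the bench.
- bench_block: Bystander: square steel block, 76 x 76 x 20 mm, loose; origin under its middle.
- flat_file: Bystander: file with wooden handle lying on the bench between board and tray, 180 mm long, 14 mm high; origin near its middle.
- ring_clamp: Bystander: wooden ring clamp, 117 x 30 x 20 mm, on the near left; origin under its middle.
- pliers: Bystander: small pliers lying flat, 150 mm long, 12 mm high, on the near right; origin at their rivet.
- squeeze_bottle: Bystander: clear plastic bottle, 52 mm across, 130 mm high, at the back left; origin under its middle.
- dish: Bystander: small white bowl, 80 mm across, 30 mm high, at the back right; origin under its middle.
There are look-alikes about, which are no part of the job. Leave any red look-alike of the felt_block alone.

How it is judged:
By the outcome, as a careful person would: the job done as asked, in the order asked, and still so for the second after the job is handed in, with the robot touching nothing.
It also fails if it takes over 72 s, if anything falls off the work surface, if the arm or the gripper's body presses on something with over 40 N, if the wrist force passes 120 N, or if a joint passes its speed limit or range.

## Working session

There is one attempt and no reset: what is moved stays moved. The work goes in short steps, Python scripts to look and compute and a tool call to move; the robot and the scene stay as the last step left them, time stands still between calls to the robot, and variables do not carry over. Pictures are saved under pics/ and viewed, at most 10 in all, crops included, and the job is handed in when it is done.

Besides the shell and the picture viewer there is one more tool, called after "Call:" by a JSON object that holds its "name" and its "arguments", one argument or row to a line. drive_tool: Moves the arm, as the interface text tells. Its arguments: {"type":"object","properties":{"series":{"type":"array"},"jaw":{"type":"number"},"grip_force":{"type":"number"}},"required":["series"]}

```bash
mkdir -p pics
python3 - <<'E'
from workcell import env, viewer, order, models
import cv2,numpy as np
for c in("top","side"):
    im=viewer.read_camera(c); cv2.imwrite(f"pics/{c}0.png",im[:,:,::-1])
    i=viewer.camera_info(c); print(c,np.round(i["intrinsics"],1).tolist(),np.round(i["R"],3).tolist(),np.round(i["t"],3).tolist())
    for n in["lamp","lamp_head","strip","felt_block","tray","flat_file","bench_block","pull"]:
        for d in models.silhouettes(n,c):
            if d["score"]<.3: continue
            r=cv2.minAreaRect(np.argwhere(d["region"])[:,::-1].astype(np.float32))
            print(n,round(d["score"],2),np.round(d["location"]),int(d["region"].sum()),np.round(cv2.boxPoints(r)).tolist())
s=env.get_state();print({k:np.round(v,3).tolist() for k,v in s.items()})
E
```

```text
top [[351.3, 0.0, 255.2], [0.0, 351.3, 193.2], [0.0, 0.0, 1.0]] [[-0.03, -1.0, 0.002], [-0.988, 0.029, -0.151], [0.151, -0.007, -0.988]] [0.025, 0.548, 0.938]
lamp 0.97 [139. 184.] 3061 [[115.0, 214.0], [118.0, 152.0], [177.0, 154.0], [174.0, 216.0]]
lamp_head 0.97 [148. 182.] 2685 [[121.0, 212.0], [123.0, 152.0], [178.0, 155.0], [175.0, 214.0]]
strip 0.88 [246. 195.] 959 [[231.0, 226.0], [244.0, 161.0], [259.0, 164.0], [246.0, 229.0]]
felt_block 0.81 [408. 222.] 525 [[392.0, 212.0], [410.0, 204.0], [422.0, 230.0], [403.0, 238.0]]
felt_block 0.77 [354. 229.] 481 [[342.0, 238.0], [350.0, 211.0], [368.0, 216.0], [360.0, 243.0]]
tray 0.76 [347. 226.] 1560 [[332.0, 253.0], [337.0, 200.0], [377.0, 203.0], [372.0, 256.0]]
flat_file 0.81 [321. 212.] 177 [[319.0, 180.0], [324.0, 180.0], [324.0, 229.0], [319.0, 229.0]]
bench_block 0.61 [352. 172.] 730 [[334.0, 161.0], [361.0, 155.0], [367.0, 181.0], [340.0, 187.0]]
pull 0.84 [147. 185.] 2671 [[121.0, 211.0], [124.0, 152.0], [178.0, 154.0], [175.0, 214.0]]
side [[349.1, 0.0, 251.0], [0.0, 349.1, 188.0], [0.0, 0.0, 1.0]] [[-0.902, -0.432, 0.002
[... 766 characters left out ...]
.0], [361.0, 153.0], [367.0, 166.0], [330.0, 184.0]]
flat_file 0.54 [282. 158.] 184 [[249.0, 151.0], [251.0, 146.0], [300.0, 162.0], [298.0, 167.0]]
bench_block 0.67 [261. 132.] 415 [[248.0, 140.0], [251.0, 122.0], [276.0, 126.0], [272.0, 144.0]]
pull 0.6 [164. 270.] 4008 [[116.0, 274.0], [157.0, 217.0], [215.0, 259.0], [174.0, 315.0]]
{'clock': 0.9, 'joint_pos': [-1.367, 0.313, 0.046, 1.304, 0.0, 1.431], 'qvel': [0.001, 0.001, 0.0, -0.0, 0.0, -0.001], 'tau': [-0.001, -48.044, 29.882, -0.0, -0.0, -0.0], 'tcp_pos': [0.194, -0.541, 0.242], 'orientation': [0.0, 0.985, 0.171, 0.0], 'wrist_force': [-0.249, 0.104, -0.236], 'ft_torque': [0.005, 0.009, 0.017], 'grip_force': 0.0, 'finger_gap': 0.085}
```

View pics/top0.png

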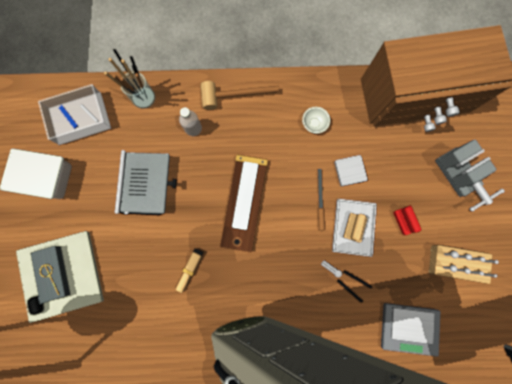

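View pics/side0.png

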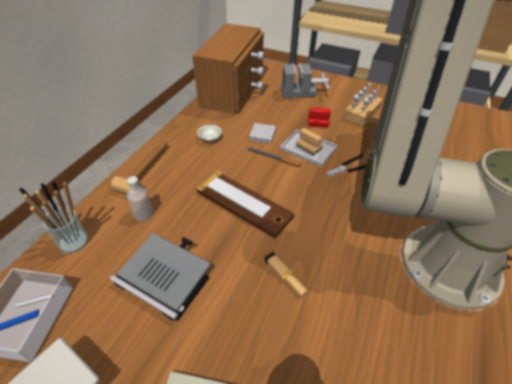

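The top view shows the lamp at (145,184) with its pull on the right at (180,184), the strip at (246,195) with the brass stop at the top (252,160), and the tray at (354,228). There are two felt-block candidates: the wooden one in the tray, top (354,228) and side (310,143), and the red one outside it, top (407,220) and side (318,117). The wooden block in the tray fits the description, and the red one is the look-alike to leave alone. Next I'll fit the poses and check with a crop.

```bash
cat > h.py <<'E'
import numpy as np,cv2
from scipy.optimize import minimize
from workcell import env, viewer, order, models
def proj(P,c):
    i=viewer.camera_info(c);q=np.asarray(P)@np.array(i["R"]).T+i["t"];q=q@np.array(i["intrinsics"]).T
    return q[:,:2]/q[:,2:]
def box(x0,x1,y0,y1,z0,z1): return np.array([[x,y,z] for x in(x0,x1) for y in(y0,y1) for z in(z0,z1)])
def place(P,p):
    c,s=np.cos(p[2]),np.sin(p[2]);return P@np.array([[c,s,0],[-s,c,0],[0,0,1]])+[p[0],p[1],0]
def unproj(uv,c,z):
    i=viewer.camera_info(c);R=np.array(i["R"]);o=-R.T@i["t"];d=R.T@np.linalg.solve(i["intrinsics"],[*uv,1]);return o+d*(z-o[2])/d[2]
def render(parts,p,c,k=4):
    m=np.zeros((384*k,512*k),np.uint8)
    for P in parts: cv2.fillConvexPoly(m,cv2.convexHull(np.round((proj(place(P,p),c)+.5)*k*16).astype(np.int32)),1,shift=4)
    return cv2.resize(m.astype(np.float32),(512,384),interpolation=cv2.INTER_AREA)
def fit(parts,p0,regs):
    def cost(p): 
        return sum(1-np.minimum(a,b).sum()/np.maximum(a,b).sum() for a,b in((render(parts,p,c),r.astype(np.float32)) for c,r in regs.items()))
    best=None
    for dy in(-.12,0,.12):
        q=np.array(p0)+[0,0,dy]
        r=minimize(cost,q,method="Nelder-Mead",options=dict(initial_simplex=np.vstack([q,q+[.015,0,0],q+[0,.015,0],q+[0,0,.1]]),xatol=1e-4,fatol=1e-5))
        if best is None or r.fun<best.fun: best=r
    return best.x,best.fun/len(regs)
def reg(n,c,near):
    L=[d for d in models.silhouettes(n,c) if np.hypot(*(np.array(d["location"])-near))<25]
    return L[0]["region"] if L else None
E
cat > m.py <<'E'
from h import *
T=cv2.imread("pics/top0.png");S=cv2.imread("pics/side0.png")
viewer.read_camera("top");viewer.read_camera("side")
strip=[box(-.095,.095,-.02,.02,.0235,.024)]
felt=[box(-.037,.037,-.025,.025,0.004,.030),box(-.037,.037,-.011,.011,.03,.064)]
tray=[box(-.075,.075,-.055,.055,0,.014)]
head=[box(-.073,.052,-.085,.085,.022,.034),box(-.101,-.089,-.013,.013,.022,.034),box(-.1,-.07,-.006,.006,.022,.034)]
base=[box(-.0585,.0585,-.09,.09,0,.018)]
file=[box(-.09,.09,-.008,.008,0,.014)]
red=[P-[0,0,.004] for P in felt]
bb=[box(-.038,.038,-.038,.038,0,.02)]
out={}
for n,l,parts,ct,cs,z,yaw in[("strip","strip",strip,(246,195),(240,199),.024,-.2),("felt","felt_block",felt,(354,229),(307,144),.04,-.25),("tray","tray",tray,(350,226),(308,151),.01,-.1),("head","lamp_head",head,(148,182),(167,269),.03,1.55),("lamp","lamp",base+head,(139,184),(163,279),.03,1.55),("red","felt_block",red,(408,222),(317,117),.04,.4),("bb","bench_block",bb,(352,172),(261,132),.02,.2),("file","flat_file",file,(321,205),(282,158),.01,0)]:
    rs={c:reg(l,c,np.array(t)) for c,t in(("top",ct),("side",cs))}
    rs={c:r for c,r in rs.items() if r is not None}
    p0=[*unproj(ct,"top",z)[:2],yaw]
    p,f=fit(parts,p0,rs);out[n]=p
    print(n,np.round(p,4),round(f,3),"single:",[ (c,np.round(fit(parts,p,{c:r})[0],4).tolist()) for c,r in rs.items()])
    for c,im in(("top",T),("side",S)):
        for P in parts:
            cv2.polylines(im,[cv2.convexHull(np.round((proj(place(P,p),c))*16).astype(np.int32))],1,(0,255,0),1,shift=4) if 0 else None
    out[n]=(p,parts)
def crop(im,c,x0,y0,w,h,k):
    o=cv2.resize(im[y0:y0+h,x0:x0+w],None,fx=k,fy=k,interpolation=cv2.INTER_CUBIC)
    for n,(p,parts) in out.items():
        if n=="head":continue
        for P in parts: cv2.polylines(o,[np.round((cv2.convexHull(proj(place(P,p),c).astype(np.float32))+.5-[x0,y0])*k).astype(np.int32)],1,(0,255,0),1)
    return o
a=crop(T,"top",105,145,135*2,100,2.9);b=crop(S,"side",100,100,240,215,2.6)
a=crop(T,"top",110,145,320,110,2.4);b=crop(S,"side",100,95,250,235,1.35)
a2=np.zeros((600,800,3),np.uint8);a2[:a.shape[0],:a.shape[1]]=a;a2[270:270+b.shape[0],:b.shape[1]]=b[:330]
c=crop(S,"side",270,95,75,70,4.2);a2[275:275+c.shape[0],400:400+c.shape[1]]=c
cv2.imwrite("pics/fit.png",a2)
np.save("p.npy",{k:v[0] for k,v in out.items()},allow_pickle=True)
E
python3 m.py
```

```text
strip [ 0.5485  0.0396 -0.2031] 0.09 single: [('top', [0.5471, 0.0383, -0.207]), ('side', [0.5509, 0.0407, -0.1968])]
felt [ 0.4479 -0.2677 -0.3156] 0.135 single: [('top', [0.447, -0.2684, -0.3108]), ('side', [0.4503, -0.2669, -0.4733])]
tray [ 0.4494 -0.2694 -0.1551] 0.354 single: [('top', [0.4479, -0.2698, -0.1732]), ('side', [0.4513, -0.2679, -0.1432])]Traceback (most recent call last):
  File "m.py", line 18, in <module>
    print(n,np.round(p,4),round(f,3),"single:",[ (c,np.round(fit(parts,p,{c:r})[0],4).tolist()) for c,r in rs.items()])
                                                             ~~~^^^^^^^^^^^^^^^
  File "h.py", line 22, in fit
    r=minimize(cost,q,method="Nelder-Mead",options=dict(initial_simplex=np.vstack([q,q+[.015,0,0],q+[0,.015,0],q+[0,0,.1]]),xatol=1e-4,fatol=1e-5))
    res = _minimize_neldermead(fun, x0, args, callback, bounds=bounds,
                               **options)
    fsim[j] = func(sim[j])
              ~~~~^^^^^^^^
    fx = function(np.copy(x), *(wrapper_args + args))
  File "h.py", line 18, in cost
    return sum(1-np.minimum(a,b).sum()/
[... 411 characters left out ...]
^^
  File "h.py", line 18, in <genexpr>
    return sum(1-np.minimum(a,b).sum()/np.maximum(a,b).sum() for a,b in((render(parts,p,c),r.astype(np.float32)) for c,r in regs.items()))
                                                                         ~~~~~~^^^^^^^^^^^
  File "h.py", line 14, in render
    for P in parts: cv2.fillConvexPoly(m,cv2.convexHull(np.round((proj(place(P,p),c)+.5)*k*16).astype(np.int32)),1,shift=4)
                                                                  ~~~~^^^^^^^^^^^^^^
  File "h.py", line 5, in proj
    i=viewer.camera_info(c);q=np.asarray(P)@np.array(i["R"]).T+i["t"];q=q@np.array(i["intrinsics"]).T
ValueError: time passes only in moves, steps and waits
```

```bash
python3 - <<'E'
s=open("h.py").read()
s=s.replace("def proj","CI={c:viewer.camera_info(c) for c in('top','side')}\ndef proj",1).replace("i=viewer.camera_info(c)","i=CI[c]")
open("h.py","w").write(s)
m=open("m.py").read()
m=m.replace("    rs={c:r for","    if n=='tray': rs={c:r|F[c] for c,r in rs.items()}\n    if n=='felt': F=rs\n    rs={c:r for",1)
m=m.replace('fit(parts,p0,rs);','fit(parts+([place(P,out["felt"][0]-p0) for P in []]),p0,rs);')
open("m.py","w").write(m)
E
time python3 m.py
```

```text
strip [ 0.5488  0.0387 -0.189 ] 0.099 single: [('top', [0.5465, 0.0384, -0.1956]), ('side', [0.5498, 0.0401, -0.1938])]
felt [ 0.4478 -0.2659 -0.3358] 0.149 single: [('top', [0.4465, -0.2671, -0.32]), ('side', [0.4484, -0.2642, -0.4215])]
tray [ 0.4491 -0.2689 -0.1763] 0.073 single: [('top', [0.4476, -0.2695, -0.1703]), ('side', [0.4507, -0.2663, -0.1641])]
head [0.5946 0.329  1.4984] 0.065 single: [('top', [0.5922, 0.3298, 1.4929]), ('side', [0.5969, 0.3285, 1.5135])]
lamp [0.5947 0.3337 1.5125] 0.08 single: [('top', [0.5924, 0.3357, 1.5181]), ('side', [0.5964, 0.3328, 1.5158])]
red [ 0.4654 -0.4172  0.3075] 0.179 single: [('top', [0.463, -0.4189, 0.2226]), ('side', [0.4673, -0.4154, 0.2482])]
bb [ 0.612  -0.27    0.2029] 0.112 single: [('top', [0.6114, -0.27, 0.2]), ('side', [0.6149, -0.2689, 0.2819])]
file [ 0.5352 -0.179  -0.0515] 0.447 single: [('top', [0.5346, -0.1773, -0.0064]), ('side', [0.5342, -0.1777, -0.0616])]
real	0m45.892s
user	0m37.218s
sys	0m24.069s
```

View pics/fit.png

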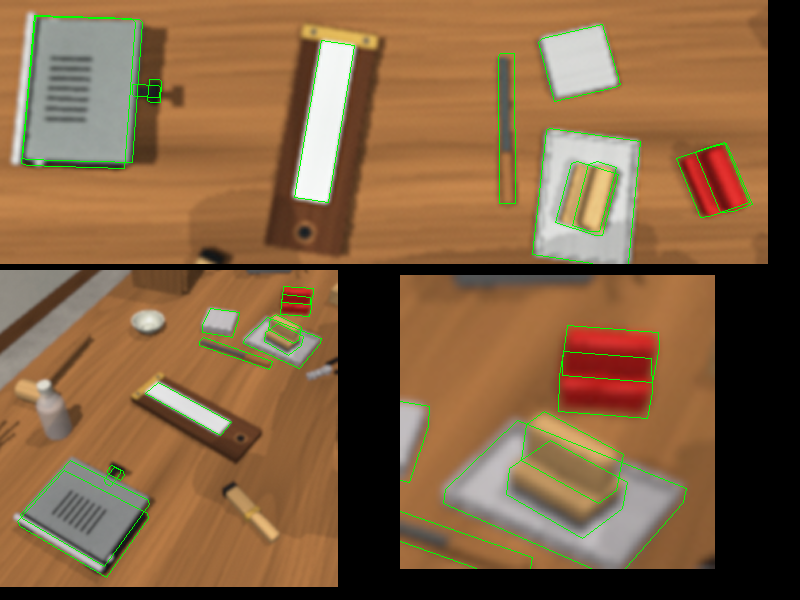

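The overlays match. The crop confirms the wooden block in the steel tray is the one meant, and the red one at crop (608,372) stays untouched. Next I'll refine the pull and the strip and work out the first move.

```bash
cat > g.py <<'E'
from h import *
import sys
from scipy.spatial.transform import Rotation as Ro
def go(x,y,z,yawdeg):
    s=env.get_state();R=Ro.from_quat(np.array(s["orientation"])[[1,2,3,0]])
    c,n=np.cos(np.radians(yawdeg)),np.sin(np.radians(yawdeg))
    T=Ro.from_matrix(np.array([[c,n,0],[n,-c,0],[0,0,-1]]).T)
    d=np.array([x,y,z])-s["tcp_pos"]
    print("tcp",np.round(s["tcp_pos"],4),"F",np.round(s["wrist_force"],2),"gap",round(float(s["finger_gap"]),4),"t",s["clock"])
    print("turn",np.round((R.inv()*T).as_rotvec()/np.pi,4),"shift now",np.round(R.inv().apply(d)/.12,3),"shift after turn",np.round(T.inv().apply(d)/.12,3))
if __name__=="__main__": go(*map(float,sys.argv[1:]))
E
python3 - <<'E'
from h import *
from scipy.optimize import least_squares
ims={c:cv2.imread(f"pics/{c}0.png") for c in("top","side")}
# strip: bright & unsaturated
rs={}
for c,t in(("top",(246,195)),("side",(240,199))):
    im=ims[c].astype(int);b=im.min(2);near=np.zeros(b.shape,bool);near[t[1]-45:t[1]+45,t[0]-45:t[0]+45]=1
    soft=np.clip((b-60)/(np.percentile(b[t[1]-3:t[1]+3,t[0]-3:t[0]+3],50)-60),0,1)*near
    n,l=cv2.connectedComponents((soft>.15).astype(np.uint8));rs[c]=soft*(l==l[t[1],t[0]])
S=[box(-.095,.095,-.02,.02,.0235,.024)]
print("strip",fit(S,[.548,.039,-.195],rs),[fit(S,[.548,.039,-.195],{c:r})[0] for c,r in rs.items()])
p=np.array([.5946,.330,1.505])
P=place(np.array([[-.095,0,.028]]),p)
for c in ims:
    u=proj(P,c)[0];print(c,"pull pred",u)
    x,y=np.round(u).astype(int);print(ims[c][y-7:y+8,x-9:x+12].max(2))
E
python3 g.py .588 .234 .242 86.2
```

```text
strip (array([ 0.54963682,  0.03806759, -0.19769208]), np.float64(0.0894734263420105)) [array([ 0.54817482,  0.03864944, -0.20039126]), array([ 0.55094183,  0.03746796, -0.1994531 ])]
top pull pred [175.10813856 182.45747249]
[[129  89  82  91  96  96  97  97  96  97 105 134 163 175 173 172 173 173
  174 174 173]
 [125  88  85  96  99  99  97  97  97  98 106 134 165 174 173 171 170 171
  171 171 170]
 [120  86  89  99 100  97  92  89  91  95 104 136 166 174 171 171 170 170
  171 169 169]
 [117  85  89  99  99  91  78  69  71  75  90 129 162 173 172 172 171 171
  171 170 170]
 [114  82  85  94  93  84  65  48  41  44  67 119 159 171 171 169 166 166
  165 167 167]
 [112  75  73  79  78  71  55  37  30  26  54 113 160 172 170 161 149 144
  143 146 156]
 [107  63  54  56  56  52  44  32  30  25  57 115 156 169 164 150 125 111
  111 117 140]
 [104  58  39  40  41  40  35  31  30  26  55 104 141 150 145 131 108  96
   95 104 133]
 [ 97  53  37  38  40  37  33  32  30  27  50  84 108 114 112 107  98  94
   94 103 133]
 [ 92  48  40  41  39  35  32  30  28  27  51  81  93  94  94  94  94  95
[... 1334 characters left out ...]
1  32  49  74  91  90  76  70  79  91  98 102
  107 118 138]
 [134 127 110  81  54  38  33  46  74 100 111 106  94  90  96 105 111 114
  121 133 151]
 [134 129 117  97  78  60  49  66  97 115 115 105  98 101 111 126 136 139
  144 153 165]
 [139 137 131 122 109  93  78  87 109 117 110 101 101 113 131 148 158 160
  163 168 172]
 [140 140 138 135 130 120 109 108 115 114 105 101 111 130 149 161 166 168
  171 174 176]
 [140 140 140 139 137 135 129 124 121 115 107 108 123 144 160 167 169 171
  173 175 176]]
tcp [ 0.1938 -0.5414  0.2423] F [-0.16 -0.05  0.46] gap 0.0854 t 2.3
turn [ 0.      0.     -0.3694] shift now [ 5.271e+00 -4.976e+00  2.000e-03] shift after turn [6.665e+00 2.850e+00 3.000e-03]
```

Run:
```python
from h import *
from scipy.optimize import least_squares
t={"top":(173.8,183.1),"side":(186.4,241)}
r=least_squares(lambda X:np.concatenate([proj([X],c)[0]-t[c] for c in t]),[.588,.234,.028]);print(r.x,r.fun)
for z in(.028,.034):print(z,[unproj(t[c],c,z) for c in t])
```

```text
[0.58482537 0.23630551 0.04050669] [-0.08762141 -0.20248829  0.18238555  0.0411642 ]
0.028 [array([0.58660826, 0.23890565, 0.028     ]), array([0.59169341, 0.22947006, 0.028     ])]
0.034 [array([0.58547275, 0.23753911, 0.034     ]), array([0.58861778, 0.23279117, 0.034     ])]
```

Call:
{"name": "drive_tool", "arguments": {
  "series": [
    [[0,0,0,0,0,-0.053],[0.4,-0.3,0,0,0,-0.053],[0.4,-0.3,0,0,0,-0.053],[0.45,-0.2,0,0,0,-0.053],[0.5,0,0,0,0,-0.053],[0.5,0,0,0,0,-0.053],[0.5,0,0,0,0,-0.0514],[0.5,0.2,0,0,0,0],[0.5,0.2,0,0,0,0],[0.5,0.2,0,0,0,0]]
  ],
  "jaw": 0.1
}}

```text
clock: 3.55
tcp_pos: [0.4013, -0.0366, 0.2428]
orientation: [0.001, 0.73, 0.683, 0.0]
wrist_force: [1.3, -1.5, -1.3]
finger_gap: 0.0469
grip_force: 0.0
```

```bash
python3 g.py .586 .2365 .14 86.2
```

```text
tcp [ 0.4013 -0.0366  0.2428] F [ 1.29 -1.48 -1.29] gap 0.0469 t 3.55
turn [ 0.0006  0.0002 -0.0001] shift now [2.374 1.382 0.858] shift after turn [2.372 1.385 0.857]
```

Call:
{"name": "drive_tool", "arguments": {
  "series": [
    [[0.395,0.23,0.1,0,0,0],[0.395,0.23,0.1,0,0,0],[0.395,0.23,0.1,0,0,0],[0.395,0.23,0.1,0,0,0],[0.395,0.23,0.2,0,0,0],[0.39,0.23,0.25,0,0,0],[0,0,0,0,0,0],[0,0,0,0,0,0]]
  ]
}}

```text
clock: 4.55
tcp_pos: [0.5842, 0.2337, 0.1398]
orientation: [-0.0, 0.73, 0.683, -0.001]
wrist_force: [-0.1, -0.4, -0.4]
finger_gap: 0.0472
grip_force: 0.0
```

```bash
python3 g.py .586 .2365 .027 86.2
python3 - <<'E'
from h import *
a=viewer.read_camera("top")[130:235,110:240];b=viewer.read_camera("side")[180:310,100:260]
a=cv2.resize(a,None,fx=3.3,fy=3.3,interpolation=2);b=cv2.resize(b,None,fx=2.3,fy=2.3,interpolation=2)
o=np.zeros((430,800,3),np.uint8);o[:a.shape[0],:a.shape[1]]=a[:,:];o[:b.shape[0],430:430+b.shape[1]]=b;cv2.imwrite("pics/pull.png",o[:,:,::-1])
E
```

```text
tcp [0.5842 0.2337 0.1398] F [-0.15 -0.44 -0.43] gap 0.0472 t 4.55
turn [-0.0004  0.0002  0.0001] shift now [0.025 0.015 0.94 ] shift after turn [0.024 0.014 0.94 ]
```

View pics/pull.png

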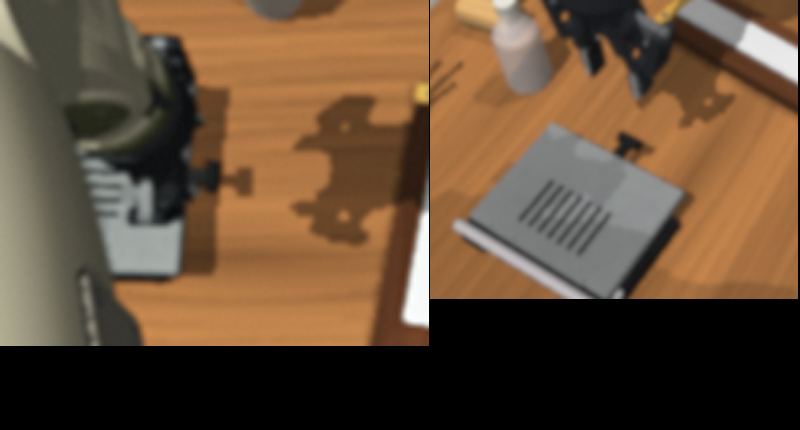

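The pull is free at crop (208,178) in the top view and (628,148) in the side view. The open fingers straddle it from above, so I'll descend.

Call:
{"name": "drive_tool", "arguments": {
  "series": [
    [[0.025,0.015,0.2,0,0,0],[0,0,0.2,0,0,0],[0,0,0.2,0,0,0],[0,0,0.15,0,0,0],[0,0,0.1,0,0,0],[0,0,0.09,0,0,0],[0,0,0,0,0,0]]
  ]
}}

```text
clock: 5.52
tcp_pos: [0.5863, 0.2362, 0.0273]
orientation: [-0.0, 0.73, 0.683, -0.0]
wrist_force: [-0.1, 0.0, -0.1]
finger_gap: 0.0472
grip_force: 0.0
```

Call:
{"name": "drive_tool", "arguments": {
  "series": [
    [[0,0,0,0,0,0],[0,0,0,0,0,0],[0,0,0,0,0,0],[0,0,0,0,0,0]]
  ],
  "jaw": -1,
  "grip_force": 30
}}

```text
clock: 6.02
tcp_pos: [0.5858, 0.2367, 0.0274]
orientation: [-0.0, 0.73, 0.683, -0.001]
wrist_force: [-5.6, -0.2, 1.9]
finger_gap: 0.025
grip_force: 29.8
```

Run:
```python
from h import *
a=viewer.read_camera("top")[130:235,110:240];b=viewer.read_camera("side")[180:310,100:260]
a=cv2.resize(a,None,fx=3.3,fy=3.3,interpolation=2);b=cv2.resize(b,None,fx=2.3,fy=2.3,interpolation=2)
o=np.zeros((430,800,3),np.uint8);o[:a.shape[0],:a.shape[1]]=a[:,:];o[:b.shape[0],430:430+b.shape[1]]=b;cv2.imwrite("pics/pull2.png",o[:,:,::-1])
```

```text
(no output)
```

View pics/pull2.png

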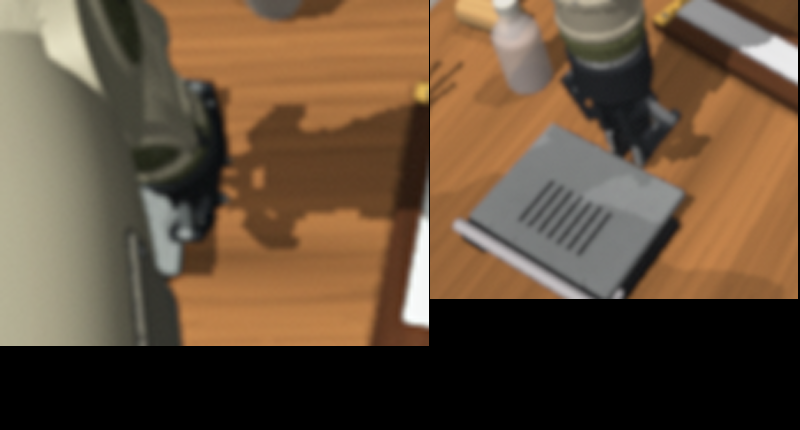

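The gap has stopped at 25 mm, so the bar is gripped. I'll start along the arc.

Call:
{"name": "drive_tool", "arguments": {
  "series": [
    [[0.005,0,-0.114,0,0,0],[0.015,0,-0.113,0,0,0],[0.025,0,-0.111,0,0,0],[0.034,0,-0.109,0,0,0],[0,0,0,0,0,0],[0,0,0,0,0,0]]
  ]
}}

```text
clock: 6.88
tcp_pos: [0.5866, 0.2478, 0.0818]
orientation: [-0.001, 0.73, 0.684, 0.001]
wrist_force: [-3.6, 5.3, -2.4]
finger_gap: 0.025
grip_force: 30.5
```

Call:
{"name": "drive_tool", "arguments": {
  "series": [
    [[0.048,0,-0.093,0,0,0],[0.054,0,-0.09,0,0,0],[0.06,0,-0.086,0,0,0],[0.066,0,-0.081,0,0,0],[0.072,0,-0.075,0,0,0],[0,0,0,0,0,0],[0,0,0,0,0,0]]
  ]
}}

```text
clock: 7.75
tcp_pos: [0.5893, 0.2828, 0.1337]
orientation: [-0.0, 0.73, 0.683, 0.0]
wrist_force: [-7.1, 1.0, -0.1]
finger_gap: 0.0252
grip_force: 30.5
```

Run:
```python
from h import *
import math
b=viewer.read_camera("side");cv2.imwrite("pics/s45.png",b[:,:,::-1])
r=None
L=models.silhouettes("lamp_head","side");L=[d for d in L if np.hypot(*(np.array(d["location"])-(175,255)))<50]
r=L[0]["region"];print(L[0]["score"],L[0]["location"])
def hd(th):
    P=np.vstack([box(-.135,-.010,-.085,.085,-.006,.006)]);c,s=np.cos(th),np.sin(th)
    return [np.c_[P[:,0]*c+P[:,2]*s+.062,P[:,1],-P[:,0]*s+P[:,2]*c+.028]]
for p in([.5946,.330,1.505],[.5969,.3285,1.5135],[.5947,.3337,1.5125]):
    e=[]
    for d in range(30,61): 
        a=render(hd(np.radians(d)),p,"side");e.append(1-np.minimum(a,r).sum()/np.maximum(a,r).sum())
    print(p,30+int(np.argmin(e)),min(e))
s=env.get_state()
```

```text
0.89 [155.7, 265.9]
[0.5946, 0.33, 1.505] 46 0.049969256
[0.5969, 0.3285, 1.5135] 44 0.06309241
[0.5947, 0.3337, 1.5125] 43 0.07486653
```

View pics/s45.png

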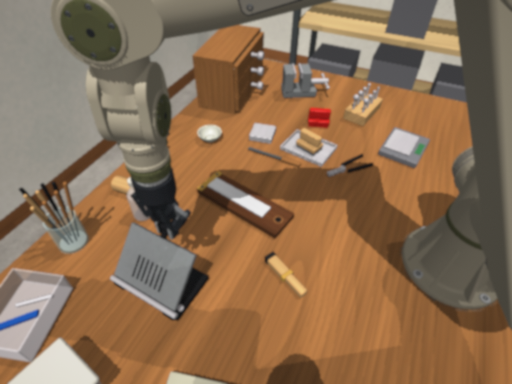

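The lamp head, at (150,268) in the picture, stands at about 45° (44–46° from the fit, 45° from the arc). I'll release it and back off upward.

Call:
{"name": "drive_tool", "arguments": {
  "series": [
    [[0,0,0,0,0,0],[0,0,0,0,0,0],[0,0,0,0,0,0],[0,0,-0.1,0,0,0],[0,0,-0.3,0,0,0],[0,0,-0.4,0,0,0],[0,0,-0.1,0,0,0],[0,0,0,0,0,0]]
  ],
  "jaw": 0.1
}}

```text
clock: 8.85
tcp_pos: [0.5904, 0.2822, 0.2416]
orientation: [0.001, 0.73, 0.683, 0.001]
wrist_force: [0.6, -0.3, 0.2]
finger_gap: 0.0468
grip_force: 0.0
```

```bash
python3 g.py .4475 -.2665 .18 161.4
```

```text
tcp [0.5904 0.2822 0.2416] F [ 0.64 -0.34  0.16] gap 0.0468 t 8.85
turn [ 1.000e-03  3.000e-04 -4.179e-01] shift now [-4.642 -0.885  0.506] shift after turn [-0.33  -4.714  0.513]
```

Call:
{"name": "drive_tool", "arguments": {
  "series": [
    [[0,0,0,0,0,-0.0523],[0,0,0,0,0,-0.0523],[0,0,0,0,0,-0.0523],[0,0,0,0,0,-0.0523],[0,0,0,0,0,-0.0522],[0,0,0,0,0,-0.0522],[0,0,0,0,0,-0.0522],[0,0,0,0,0,-0.0522],[-0.033,-0.47,0,0,0,0],[-0.033,-0.47,0,0,0,0],[-0.033,-0.47,0,0,0,0],[-0.033,-0.47,0,0,0,0],[-0.033,-0.47,0,0,0,0],[-0.033,-0.47,0.1,0,0,0],[-0.033,-0.47,0.1,0,0,0],[-0.033,-0.47,0.1,0,0,0],[-0.033,-0.47,0.1,0,0,0],[-0.033,-0.47,0.1,0,0,0],[0,0,0,0,0,0],[0,0,0,0,0,0]]
  ]
}}

```text
clock: 11.35
tcp_pos: [0.4467, -0.2645, 0.1788]
orientation: [-0.001, 0.162, 0.987, 0.001]
wrist_force: [-0.1, 0.6, -0.5]
finger_gap: 0.0471
grip_force: 0.0
```

```bash
python3 g.py .4475 -.2665 .047 161.4
python3 - <<'E'
from h import *
a=viewer.read_camera("top")[175:275,290:430];b=viewer.read_camera("side")[60:180,260:390]
a=cv2.resize(a,None,fx=3,fy=3,interpolation=2);b=cv2.resize(b,None,fx=2.9,fy=2.9,interpolation=2)
o=np.zeros((360,800,3),np.uint8);o[:a.shape[0],:a.shape[1]]=a[:,:];o[:b.shape[0],422:422+b.shape[1]]=b;cv2.imwrite("pics/felt.png",o[:,:,::-1])
E
```

```text
tcp [ 0.4467 -0.2645  0.1788] F [-0.07  0.58 -0.47] gap 0.0471 t 11.35
turn [ 0.0004 -0.0009 -0.0001] shift now [-0.015 -0.015  1.098] shift after turn [-0.012 -0.014  1.098]
```

View pics/felt.png

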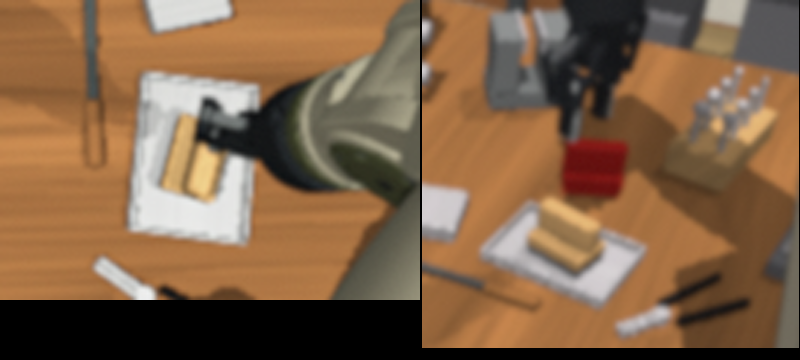

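The tray, block and red look-alike are all untouched. The wooden block shows at (195,155) in the top crop and (568,235) in the side crop. I'll refine its yaw with a wood-colour mask before descending.

Run:
```python
from h import *
W=[box(-.037,.037,-.025,.025,.014,.030),box(-.037,.037,-.011,.011,.03,.064)]
rs={}
for c,t in(("top",(355,228)),("side",(307,144))):
    im=cv2.GaussianBlur(cv2.imread(f"pics/{c}0.png"),(0,0),.01).astype(float)
    sat=(im[:,:,2]-im[:,:,0])
    w=np.zeros(sat.shape,np.uint8);w[t[1]-19:t[1]+19,t[0]-17:t[0]+17]=1
    m=((sat>35)&(w>0)).astype(np.uint8);n,l=cv2.connectedComponents(m);k=l[t[1],t[0]];rs[c]=np.clip((sat-10)/50,0,1)*(cv2.dilate((l==k).astype(np.uint8),np.ones((3,3))))
    print(c,k,(l==k).sum())
for y in(-.15,-.3,-.45): print(fit(W,[.4475,-.2665,y],rs),[np.round(fit(W,[.4475,-.2665,y],{c:r})[0],4).tolist() for c,r in rs.items()])
```

```text
top 1 502
side 1 680
(array([ 0.44777536, -0.26894991, -0.33641514]), np.float64(0.25946804881095886)) [[0.4471, -0.2673, -0.3062], [0.4512, -0.2875, -0.06]]
(array([ 0.44698859, -0.2686217 , -0.33293048]), np.float64(0.2602967321872711)) [[0.4471, -0.2677, -0.3059], [0.4506, -0.2881, -0.0626]]
(array([ 0.4476824 , -0.26882831, -0.33430261]), np.float64(0.26012539863586426)) [[0.4476, -0.2671, -0.3091], [0.4504, -0.2827, -0.1255]]
```

Call:
{"name": "drive_tool", "arguments": {
  "series": [
    [[-0.012,0.015,0.25,0,0,0],[0,0,0.25,0,0,0],[0,0,0.2,0,0,0],[0,0,0.15,0,0,0],[0,0,0.13,0,0,0],[0,0,0.1,0,0,0],[0,0,0.018,0,0,0],[0,0,0,0,0,0]]
  ]
}}

```text
clock: 12.45
tcp_pos: [0.4498, -0.2641, 0.0486]
orientation: [0.0, 0.161, 0.987, -0.0]
wrist_force: [0.5, -1.0, 0.3]
finger_gap: 0.0471
grip_force: 0.0
```

Call:
{"name": "drive_tool", "arguments": {
  "series": [
    [[0,0,0,0,0,0],[0,0,0,0,0,0],[0,0,0,0,0,0],[0,0,0,0,0,0],[0,0,0,0,0,0]]
  ],
  "jaw": -1,
  "grip_force": 60
}}

```text
clock: 13.08
tcp_pos: [0.4501, -0.2646, 0.0492]
orientation: [0.001, 0.161, 0.987, -0.001]
wrist_force: [-0.4, 0.4, 6.1]
finger_gap: 0.0209
grip_force: 59.7
```

Call:
{"name": "drive_tool", "arguments": {
  "series": [
    [[0,0,-0.05,0,0,0],[0,0,-0.15,0,0,0],[0,0,-0.25,0,0,0],[0,0,-0.2,0,0,0],[0,0,-0.1,0,0,0],[0,0,0,0,0,0],[0,0,0,0,0,0],[0,0,0,0,0,0]]
  ]
}}

```text
clock: 14.08
tcp_pos: [0.4489, -0.2635, 0.1372]
orientation: [-0.001, 0.161, 0.987, 0.001]
wrist_force: [-0.1, 0.3, -2.8]
finger_gap: 0.0212
grip_force: 58.8
```

```bash
python3 - <<'E'
from h import *
import time
s=env.get_state();print(s["wrist_force"],s["ft_torque"],s["joint_pos"])
b=viewer.read_camera("side");print(env.get_state()["wrist_force"]);a=viewer.read_camera("top");print(env.get_state()["wrist_force"])
cv2.imwrite("pics/heldt.png",a[:,:,::-1])
a=a[160:290,270:440];b=b[60:190,240:400]
a=cv2.resize(a,None,fx=2.4,fy=2.4,interpolation=2);b=cv2.resize(b,None,fx=2.4,fy=2.4,interpolation=2)
cv2.imwrite("pics/held.png",np.hstack([a,b])[:,:,::-1])
E
python3 g.py .4870 .0507 .13 168.6
```

```text
[-0.05001649  0.28577641 -2.78316416] [ 0.01178511 -0.03050155  0.03252127] [-6.85032104e-01  2.67293299e-01 -2.81953308e-01  1.02365330e+00
 -9.92416705e-06 -3.60913516e-01]
[ 1.08930677 -0.49818239 -1.93620802]
[ 0.02144152  0.14596091 -2.15137016]
tcp [ 0.4491 -0.2637  0.1376] F [ 0.02  0.15 -2.15] gap 0.021 t 14.175
turn [ 0.0002 -0.0004 -0.0398] shift now [0.535 2.584 0.065] shift after turn [0.208 2.631 0.063]
```

View pics/held.png

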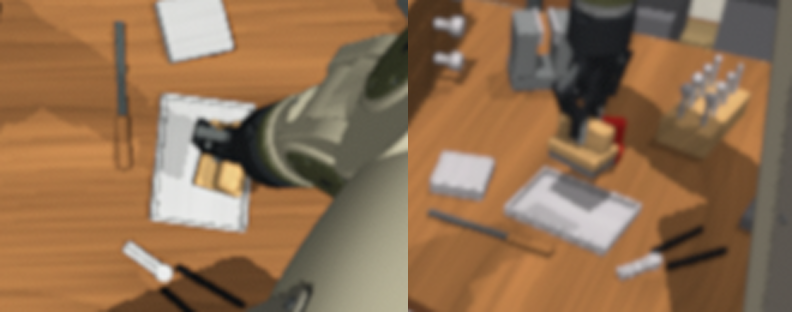

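The block is held level over its empty tray at (215,165) and (585,150), weighing about 2.1 N. I'll carry it to the free end of the strip.

Call:
{"name": "drive_tool", "arguments": {
  "series": [
    [[0,0,0,0,0,-0.04],[0.03,0.3,0,0,0,0],[0.03,0.333,0,0,0,0],[0.03,0.333,0,0,0,0],[0.03,0.333,0,0,0,0],[0.03,0.333,0,0,0,0],[0.03,0.333,0,0,0,0],[0.03,0.333,0,0,0,0],[0.007,0.333,0.1,0,0,0],[0,0,0.1,0,0,0],[0,0,0,0,0,0],[0,0,0,0,0,0],[0,0,0,0,0,0]]
  ]
}}

```text
clock: 15.8
tcp_pos: [0.4866, 0.0498, 0.1148]
orientation: [0.0, 0.1, 0.995, -0.0]
wrist_force: [1.2, 0.1, -1.6]
finger_gap: 0.0211
grip_force: 59.3
```

```bash
python3 g.py .4853 .0512 .075 168.7;python3 - <<'E'
from h import *
F=[]
for i in range(4):
    b=viewer.read_camera("side");F.append(env.get_state()["wrist_force"])
print(np.round(F,2),np.mean(F,0))
a=viewer.read_camera("top")
a=cv2.resize(a[145:265,200:300],None,fx=4,fy=4,interpolation=2);b=cv2.resize(b[130:250,190:310],None,fx=3.3,fy=4,interpolation=2)
cv2.imwrite("pics/strip.png",np.hstack([a,b])[:,:,::-1])
E
```

```text
tcp [0.4866 0.0498 0.1148] F [ 1.16  0.06 -1.65] gap 0.0211 t 15.8
turn [-0.      0.0002 -0.0009] shift now [0.013 0.009 0.332] shift after turn [0.013 0.01  0.332]
[[ 1.15  0.61 -1.08]
 [ 0.12 -0.17 -1.9 ]
 [ 0.37  0.55 -1.29]
 [ 0.46 -0.21 -2.92]] [ 0.52690035  0.19446949 -1.79532743]
```

View pics/strip.png

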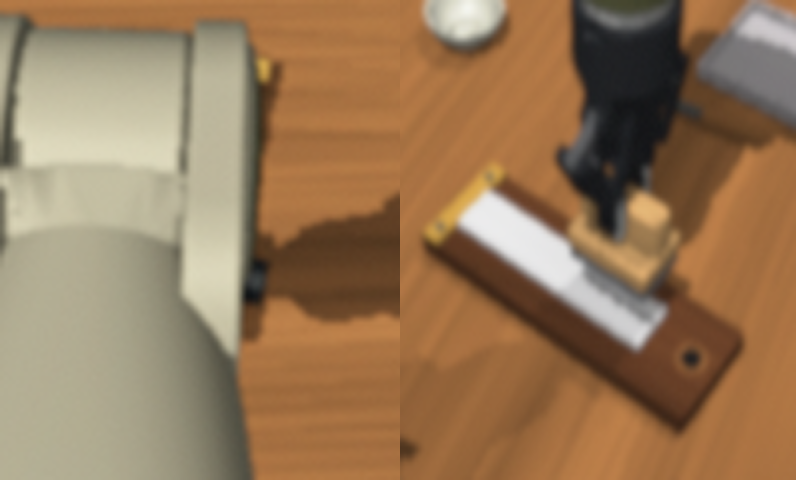

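The block hangs at (625,235), aligned with the strip above its free end at (650,330). I'll lower it to just above the silver.

Call:
{"name": "drive_tool", "arguments": {
  "series": [
    [[0.013,0.01,0.12,0,0,-0.0009],[0,0,0.1,0,0,0],[0,0,0.06,0,0,0],[0,0,0.03,0,0,0],[0,0,0,0,0,0],[0,0,0,0,0,0]]
  ]
}}

```text
clock: 16.8
tcp_pos: [0.4853, 0.0521, 0.0774]
orientation: [0.0, 0.098, 0.995, -0.0]
wrist_force: [-0.1, 0.5, -1.2]
finger_gap: 0.0211
grip_force: 59.3
```

Call:
{"name": "drive_tool", "arguments": {
  "series": [
    [[0,0,0.012,0,0,0],[0,0,0.01,0,0,0],[0,0,0.01,0,0,0],[0,0,0.008,0,0,0],[0,0,0.006,0,0,0],[0,0,0,0,0,0]]
  ]
}}

```text
clock: 17.55
tcp_pos: [0.4849, 0.0522, 0.0716]
orientation: [-0.0, 0.098, 0.995, -0.0]
wrist_force: [0.1, -0.6, -1.9]
finger_gap: 0.0208
grip_force: 59.3
```

Call:
{"name": "drive_tool", "arguments": {
  "series": [
    [[0,0,0.004,0,0,0],[0,0,0.004,0,0,0],[0,0,0,0,0,0]]
  ]
}}

```text
clock: 17.92
tcp_pos: [0.4849, 0.0521, 0.0706]
orientation: [-0.0, 0.098, 0.995, -0.0]
wrist_force: [0.7, 0.2, -2.3]
finger_gap: 0.021
grip_force: 59.3
```

Call:
{"name": "drive_tool", "arguments": {
  "series": [
    [[0,-0.006,0.004,0,0,0],[0,0,0.004,0,0,0],[0,0,0.003,0,0,0],[0,0,0,0,0,0]]
  ]
}}

```text
clock: 18.42
tcp_pos: [0.4848, 0.0514, 0.0693]
orientation: [-0.0, 0.098, 0.995, -0.0]
wrist_force: [0.2, -0.7, -2.4]
finger_gap: 0.0208
grip_force: 59.3
```

Call:
{"name": "drive_tool", "arguments": {
  "series": [
    [[0,0,0.003,0,0,0],[0,0,0.003,0,0,0],[0,0,0,0,0,0]]
  ]
}}

```text
clock: 18.8
tcp_pos: [0.485, 0.0515, 0.0692]
orientation: [0.0, 0.098, 0.995, -0.0]
wrist_force: [-2.9, 0.4, 5.4]
finger_gap: 0.0213
grip_force: 60.3
```

Call:
{"name": "drive_tool", "arguments": {
  "series": [
    [[-0.04,0,0,0,0,0],[-0.04,0,0,0,0,0],[-0.04,0,0,0,0,0]]
  ]
}}

```text
clock: 19.18
tcp_pos: [0.4993, 0.0487, 0.0692]
orientation: [0.0, 0.098, 0.995, 0.0]
wrist_force: [-2.5, 0.7, 6.9]
finger_gap: 0.021
grip_force: 60.3
```

Call:
{"name": "drive_tool", "arguments": {
  "series": [
    [[-0.04,0,-0.0003,0,0,0],[-0.04,0,0,0,0,0],[-0.04,0,0,0,0,0]]
  ]
}}

```text
clock: 19.55
tcp_pos: [0.5135, 0.0459, 0.0692]
orientation: [0.0, 0.098, 0.995, 0.0]
wrist_force: [-2.1, 1.0, 6.3]
finger_gap: 0.021
grip_force: 60.3
```

Call:
{"name": "drive_tool", "arguments": {
  "series": [
    [[-0.04,0,0,0,0,0],[-0.04,0,0,0,0,0],[-0.04,0,0,0,0,0],[-0.04,0,0,0,0,0]]
  ]
}}

```text
clock: 20.05
tcp_pos: [0.5323, 0.0421, 0.0692]
orientation: [0.0, 0.098, 0.995, 0.0]
wrist_force: [-1.6, 0.6, 5.6]
finger_gap: 0.0213
grip_force: 60.3
```

Call:
{"name": "drive_tool", "arguments": {
  "series": [
    [[-0.04,0,0.0003,0,0,0],[-0.04,0,0,0,0,0],[-0.04,0,0,0,0,0],[-0.04,0,0,0,0,0]]
  ]
}}

```text
clock: 20.55
tcp_pos: [0.5511, 0.0384, 0.0692]
orientation: [0.0, 0.098, 0.995, -0.0]
wrist_force: [-0.8, 0.8, 5.1]
finger_gap: 0.021
grip_force: 60.3
```

Call:
{"name": "drive_tool", "arguments": {
  "series": [
    [[-0.04,0,0.0006,0,0,0],[-0.04,0,0,0,0,0],[-0.04,0,0,0,0,0],[-0.04,0,0,0,0,0]]
  ]
}}

```text
clock: 21.05
tcp_pos: [0.57, 0.0347, 0.0692]
orientation: [0.0, 0.098, 0.995, 0.0]
wrist_force: [-2.8, 0.6, 6.1]
finger_gap: 0.0213
grip_force: 60.4
```

Call:
{"name": "drive_tool", "arguments": {
  "series": [
    [[-0.04,0,0,0,0,0],[-0.04,0,0,0,0,0],[-0.04,0,0,0,0,0],[-0.04,0,0,0,0,0]]
  ]
}}

```text
clock: 21.55
tcp_pos: [0.5889, 0.0309, 0.0692]
orientation: [0.0, 0.098, 0.995, 0.0]
wrist_force: [-2.2, 0.3, 6.2]
finger_gap: 0.0213
grip_force: 60.4
```

Call:
{"name": "drive_tool", "arguments": {
  "series": [
    [[-0.04,0,0.0002,0,0,0],[-0.04,0,0,0,0,0],[-0.04,0,0,0,0,0],[-0.04,0,0,0,0,0],[-0.036,0,0,0,0,0]]
  ]
}}

```text
clock: 22.18
tcp_pos: [0.6119, 0.0264, 0.0693]
orientation: [0.0, 0.098, 0.995, 0.0]
wrist_force: [-2.8, -0.2, 5.8]
finger_gap: 0.0211
grip_force: 60.3
```

Call:
{"name": "drive_tool", "arguments": {
  "series": [
    [[0,0,0,0,0,0]]
  ]
}}

```text
clock: 22.3
tcp_pos: [0.6126, 0.0262, 0.0692]
orientation: [0.001, 0.098, 0.995, -0.0]
wrist_force: [-0.1, -0.4, 5.4]
finger_gap: 0.021
grip_force: 60.3
```

Call:
{"name": "drive_tool", "arguments": {
  "series": [
    [[0,0,-0.02,0,0,0],[0,0,-0.06,0,0,0],[0,0,-0.12,0,0,0],[0,0,-0.1,0,0,0],[0,0,0,0,0,0]]
  ]
}}

```text
clock: 22.92
tcp_pos: [0.6127, 0.0263, 0.1064]
orientation: [0.002, 0.098, 0.995, -0.0]
wrist_force: [-0.0, -0.0, -0.7]
finger_gap: 0.0209
grip_force: 59.4
```

```bash
python3 - <<'E'
from h import *
F=[]
for i in range(6):
    b=viewer.read_camera("side");F.append(env.get_state()["wrist_force"][2])
print(np.round(F,2),np.mean(F))
E
python3 g.py .4853 .0512 .1045 168.7
```

```text
[-0.84 -1.94 -1.24 -2.   -1.97 -2.01] -1.6669921246164376
tcp [0.6111 0.0264 0.104 ] F [-0.61 -0.21 -2.01] gap 0.0206 t 23.225
turn [-0.0001 -0.0003  0.0005] shift now [ 1.068e+00 -1.000e-03 -3.000e-03] shift after turn [ 1.068 -0.003 -0.004]
```

Call:
{"name": "drive_tool", "arguments": {
  "series": [
    [[0.15,0,0,0,0,0],[0.25,0,0,0,0,0],[0.27,0,0,0,0,0],[0.25,0,0,0,0,0],[0.146,0,0,0,0,0],[0,0,0.05,0,0,0],[0,0,0.1,0,0,0],[0,0,0.08,0,0,0],[0,0,0.03,0,0,0],[0,0,0.01,0,0,0],[0,0,0,0,0,0],[0,0,0,0,0,0]]
  ]
}}

```text
clock: 24.72
tcp_pos: [0.4863, 0.0512, 0.0724]
orientation: [0.0, 0.098, 0.995, -0.0]
wrist_force: [-0.1, -0.4, -1.2]
finger_gap: 0.0212
grip_force: 59.4
```

```bash
python3 g.py .4850 .0512 .0692 168.7
```

```text
tcp [0.4863 0.0512 0.0724] F [-0.11 -0.43 -1.21] gap 0.0212 t 24.725
turn [0.     0.0002 0.0005] shift now [ 0.011 -0.002  0.027] shift after turn [ 0.011 -0.002  0.027]
```

Call:
{"name": "drive_tool", "arguments": {
  "series": [
    [[0.011,0,0.008,0,0,0],[0,0,0.007,0,0,0],[0,0,0.005,0,0,0],[0,0,0.003,0,0,0],[0,0,0,0,0,0]]
  ]
}}

```text
clock: 25.35
tcp_pos: [0.4847, 0.0515, 0.0693]
orientation: [0.0, 0.098, 0.995, -0.0]
wrist_force: [-0.3, 0.7, -1.2]
finger_gap: 0.021
grip_force: 59.4
```

Call:
{"name": "drive_tool", "arguments": {
  "series": [
    [[0,0,0.003,0,0,0],[0,0,0,0,0,0]]
  ]
}}

```text
clock: 25.6
tcp_pos: [0.4848, 0.0515, 0.0692]
orientation: [0.0, 0.098, 0.995, -0.0]
wrist_force: [-1.0, 0.2, 1.1]
finger_gap: 0.0211
grip_force: 59.7
```

Call:
{"name": "drive_tool", "arguments": {
  "series": [
    [[0,0,0.002,0,0,0],[0,0,0.0015,0,0,0],[0,0,0,0,0,0]]
  ]
}}

```text
clock: 25.98
tcp_pos: [0.4848, 0.0515, 0.0692]
orientation: [0.0, 0.098, 0.995, -0.0]
wrist_force: [-2.4, -0.2, 5.7]
finger_gap: 0.0207
grip_force: 60.3
```

Call:
{"name": "drive_tool", "arguments": {
  "series": [
    [[-0.04,0,0,0,0,0],[-0.04,0,0,0,0,0],[-0.04,0,0,0,0,0],[-0.04,0,0,0,0,0]]
  ]
}}

```text
clock: 26.48
tcp_pos: [0.5039, 0.0477, 0.0692]
orientation: [0.0, 0.098, 0.995, 0.0]
wrist_force: [-1.6, 0.8, 5.4]
finger_gap: 0.0209
grip_force: 60.3
```

Call:
{"name": "drive_tool", "arguments": {
  "series": [
    [[-0.04,0,0.0004,0,0,0],[-0.04,0,0,0,0,0],[-0.04,0,0,0,0,0],[-0.04,0,0,0,0,0]]
  ]
}}

```text
clock: 26.98
tcp_pos: [0.5228, 0.044, 0.0692]
orientation: [0.0, 0.098, 0.995, 0.0]
wrist_force: [-2.3, -0.3, 6.3]
finger_gap: 0.0211
grip_force: 60.4
```

Call:
{"name": "drive_tool", "arguments": {
  "series": [
    [[-0.04,0,0,0,0,0],[-0.04,0,0,0,0,0],[-0.04,0,0,0,0,0],[-0.04,0,0,0,0,0]]
  ]
}}

```text
clock: 27.48
tcp_pos: [0.5416, 0.0403, 0.0692]
orientation: [0.0, 0.098, 0.995, 0.0]
wrist_force: [-3.1, 0.6, 5.9]
finger_gap: 0.0209
grip_force: 60.4
```

Call:
{"name": "drive_tool", "arguments": {
  "series": [
    [[-0.04,0,0.0002,0,0,0],[-0.04,0,0,0,0,0],[-0.04,0,0,0,0,0],[-0.04,0,0,0,0,0]]
  ]
}}

```text
clock: 27.98
tcp_pos: [0.5605, 0.0365, 0.0692]
orientation: [0.0, 0.098, 0.995, 0.0]
wrist_force: [-3.0, 1.4, 6.0]
finger_gap: 0.0212
grip_force: 60.4
```

Call:
{"name": "drive_tool", "arguments": {
  "series": [
    [[-0.04,0,0.0002,0,0,0],[-0.04,0,0,0,0,0],[-0.04,0,0,0,0,0],[-0.04,0,0,0,0,0]]
  ]
}}

```text
clock: 28.48
tcp_pos: [0.5793, 0.0328, 0.0692]
orientation: [0.0, 0.098, 0.995, 0.0]
wrist_force: [-2.5, 0.2, 6.7]
finger_gap: 0.0208
grip_force: 60.4
```

Call:
{"name": "drive_tool", "arguments": {
  "series": [
    [[-0.04,0,0,0,0,0],[-0.04,0,0,0,0,0],[-0.04,0,0,0,0,0],[-0.04,0,0,0,0,0]]
  ]
}}

```text
clock: 28.98
tcp_pos: [0.5982, 0.0291, 0.0693]
orientation: [0.0, 0.098, 0.995, -0.0]
wrist_force: [-3.0, 0.0, 6.8]
finger_gap: 0.0208
grip_force: 60.4
```

Call:
{"name": "drive_tool", "arguments": {
  "series": [
    [[-0.04,0,0,0,0,0],[-0.04,0,0,0,0,0],[-0.038,0,0,0,0,0]]
  ]
}}

```text
clock: 29.35
tcp_pos: [0.612, 0.0264, 0.0692]
orientation: [0.0, 0.098, 0.995, -0.0]
wrist_force: [-2.8, 0.5, 5.8]
finger_gap: 0.0211
grip_force: 60.4
```

Call:
{"name": "drive_tool", "arguments": {
  "series": [
    [[0,0,0,0,0,0],[0,0,-0.02,0,0,0],[0,0,-0.06,0,0,0],[0,0,-0.15,0,0,0],[0,0,-0.2,0,0,0],[0,0,-0.15,0,0,0],[0,0,0,0,0,0]]
  ]
}}

```text
clock: 30.22
tcp_pos: [0.6126, 0.0263, 0.1397]
orientation: [0.002, 0.098, 0.995, -0.0]
wrist_force: [-0.5, -0.2, -3.2]
finger_gap: 0.0211
grip_force: 59.3
```

```bash
python3 g.py .4485 -.2665 .1372 161.4
```

```text
tcp [0.6126 0.0263 0.1397] F [-0.55 -0.2  -3.16] gap 0.0211 t 30.225
turn [0.0001 0.001  0.0411] shift now [ 0.868 -2.659  0.018] shift after turn [ 0.518 -2.749  0.021]
```

Call:
{"name": "drive_tool", "arguments": {
  "series": [
    [[0,0,0,0,0,0.041],[0.06,-0.3,0,0,0,0],[0.065,-0.35,0,0,0,0],[0.065,-0.35,0,0,0,0],[0.065,-0.35,0,0,0,0],[0.065,-0.35,0,0,0,0],[0.065,-0.35,0,0,0,0],[0.065,-0.35,0,0,0,0],[0.068,-0.349,0,0,0,0],[0,0,0.15,0,0,0],[0,0,0.25,0,0,0],[0,0,0.15,0,0,0],[0,0,0.05,0,0,0],[0,0,0,0,0,0],[0,0,0,0,0,0]]
  ]
}}

```text
clock: 32.1
tcp_pos: [0.448, -0.2668, 0.0668]
orientation: [0.001, 0.161, 0.987, -0.0]
wrist_force: [-0.5, 0.0, -0.7]
finger_gap: 0.0215
grip_force: 59.5
```

```bash
python3 g.py .4485 -.2665 .0492 161.4
```

```text
tcp [ 0.448  -0.2668  0.0668] F [-0.5   0.03 -0.65] gap 0.0215 t 32.1
turn [-0.0002  0.0004  0.0001] shift now [-0.003  0.004  0.147] shift after turn [-0.003  0.004  0.147]
```

Call:
{"name": "drive_tool", "arguments": {
  "series": [
    [[0,0,0.05,0,0,0],[0,0,0.04,0,0,0],[0,0,0.02,0,0,0],[0,0,0.012,0,0,0],[0,0,0.01,0,0,0],[0,0,0.006,0,0,0],[0,0,0.005,0,0,0],[0,0,0,0,0,0]]
  ]
}}

```text
clock: 33.1
tcp_pos: [0.4477, -0.2666, 0.0492]
orientation: [0.0, 0.162, 0.987, -0.0]
wrist_force: [-0.1, -0.3, 0.5]
finger_gap: 0.0212
grip_force: 59.9
```

Call:
{"name": "drive_tool", "arguments": {
  "series": [
    [[0,0,0.004,0,0,0],[0,0,0,0,0,0]]
  ]
}}

```text
clock: 33.35
tcp_pos: [0.4477, -0.2667, 0.0492]
orientation: [0.0, 0.162, 0.987, -0.0]
wrist_force: [-1.0, 1.9, 5.6]
finger_gap: 0.0208
grip_force: 60.5
```

In contact with the tray floor. I'll release and back off.

Call:
{"name": "drive_tool", "arguments": {
  "series": [
    [[0,0,-0.004,0,0,0],[0,0,0,0,0,0],[0,0,0,0,0,0],[0,0,0,0,0,0],[0,0,-0.05,0,0,0],[0,0,-0.15,0,0,0],[0,0,-0.3,0,0,0],[0,0,-0.4,0,0,0],[0,0,-0.4,0,0,0],[0,0,-0.2,0,0,0],[0,0,0,0,0,0],[0,0,0,0,0,0]]
  ],
  "jaw": 0.1
}}

```text
clock: 34.85
tcp_pos: [0.4471, -0.2662, 0.2282]
orientation: [-0.0, 0.162, 0.987, 0.0]
wrist_force: [-1.0, -0.7, 0.2]
finger_gap: 0.047
grip_force: 0.0
```

Run:
```python
from h import *
b=viewer.read_camera("side");a=viewer.read_camera("top")
a=cv2.resize(a,(400,300),interpolation=3);b=cv2.resize(b[80:330,90:390],(400,333),interpolation=2)
o=np.zeros((333,800,3),np.uint8);o[:300,:400]=a;o[:,400:]=b
cv2.imwrite("pics/end.png",o[:,:,::-1])
print(env.get_state()["clock"],env.get_state()["finger_gap"],env.get_state()["tcp_pos"])
```

```text
34.95 0.04698032970587806 [ 0.44682477 -0.26594767  0.22750196]
```

View pics/end.png

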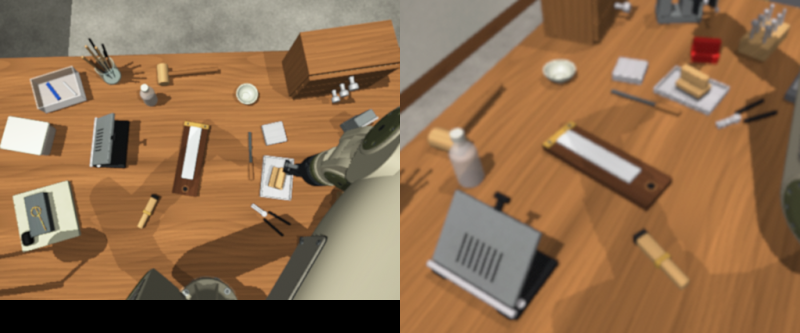

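The block stands felt down in its tray at (277,177) and (693,82). The lamp is still raised at (108,140) and (490,240), and everything else is in place. Handing in.

```bash
python3 -c "
from workcell import order
print(order.hand_in())"
```

```text
the job is handed in; nothing more can be done
None
```

The job is done and handed in at about 35 s: lamp head at about 45°, two strokes along the strip at about 4 cm/s and 8 N, block back in its tray felt down, and nothing else on the bench seen to have moved.

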